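# Dry-fit the last rail of a small glazed door frame

## Task

Dry-fit the loose rail to the little door frame on the assembly board: plug one of its tenons into the stile's empty mortise and push it fully home, with its shoulders up against the stile and the rail flat on the board. The glass rebate of the rail must face into the frame's opening, towards the rail that is already fitted. Then let go of it.

Things in the scene. Friction and masses are not known exactly. Their poses are not given: they have to be found in the camera images.
- rail_mid (a point): Centre of the loose rail, half-way up. A dark wooden bar on the bench, about 170 g: body 110 mm long (x), 44 wide (y), 32 thick, a tenon on each end, 154 mm over all. z is up; the underside is 16 mm below this point. The top of the +y long edge is cut away all along by a step 10 mm wide, 12 deep (the glass rebate): there it is 20 mm high, and above the step only 34 mm wide.
- rail_rebate (a point): Point on the ledge of the loose rail's rebate, half-way along: 17 mm to +y of rail_mid, 4 mm higher, same axes. Tells which long edge has the rebate. The two tenons, on the rail's +x and -x ends, are alike: 22 mm long, 32 wide, 12 thick, centred on the rail's width, 4 to 16 mm above its underside, their ends rounded to a 6 mm radius.
- mortise (a point): Centre of the mouth of the empty mortise in the stile's inner edge; x points level into it, y along the stile to the fitted rail, z up. 35 mm wide, 15 high (2.5 to 17.5 mm above the board's top, which is 10 mm below this point), 24.5 deep: 1.5 mm play all round the tenon; the shoulders meet the stile first. Seated, rail_mid is 55 mm to -x of it and 6 mm higher.
- frame: Origin on the bench under the middle of the assembly board; axes as mortise. Plywood board 253 x 280 mm, 12 thick, fixed to the bench. Fixed on it: a dark stile 250 mm long (y), 48 wide, 32 thick, its inner edge at x = +55 mm; a fence behind it, 36 mm high from the bench; a wooden cam with a lever between the rails (y -10 to +52 mm), up to 39 mm above the bench.
- fitted_rail (a point): Centre, half-way up, of the rail already fitted to the stile, fixed: a twin of the loose rail, 156 mm to +y of where the loose one goes and parallel to it. Its rebate faces -y, into the opening between the two. Axes as mortise.

How it is judged:
By the outcome, as a careful person would: the job done as asked, in the order asked, and still so for the second after the job is handed in, with the robot touching nothing.
It also fails if it takes over 38 s, if anything falls off the work surface, if the arm or the gripper's body presses on something with over 40 N, if the wrist force passes 120 N, or if a joint passes its speed limit or range.

## Robot

A 6-joint arm with a two-finger parallel gripper is mounted at the origin on a cart in front of the work surface, level with it; the furniture and walls round the work are solid. World frame = base frame: x ahead of the robot, y to its left, z up, the work surface at z = 0. Lengths are in m, angles in rad, forces in N, time in s.
With the tool pointing down it reaches from about 0.25 to 0.725 m from the base axis. Payload 4 kg.
Tool frame: the origin (TCP) lies midway between the tips of the shut fingers; the grasp point (between the pads) lies 19 mm behind it (bot.grip_point_offset is the distance from the TCP to the grasp point, in m); z points along the fingers, y is the line along which they close (so a half turn about z gives the same grasp; the last joint's range is limited). The gripper opens to 85 mm and grips with 20 to 120 N. Pads are 22 mm wide; open, the fingers measure 114 mm over their backs; the gripper's body (76 mm by 85 mm) begins 54 mm behind the grasp point. The pads swing forward as they close: fully open they stand 13 mm farther back than shut.
Start: joints at [-1.332, 0.241, 0.005, 1.335, 0, 1.571], TCP at [0.118, -0.486, 0.231] pointing down, gripper open.
Joint ranges: [-2.72, 2.72], [-1.05, 1.87], [-1.09, 1.28], [-1.99, 2.15], [-1.42, 1.44], [-3.14, 3.14]. Speed limits (rad/s): [2.79, 2.79, 3.14, 3.14, 3.14, 3.14].

## Interface

Orientations are given as a unit quaternion [x, y, z, w].
In Python, from workcell import bot gives the robot as it stands.
- The arm moves only by the tool step_arm, never from a script. Its argument "targets" is text: rows parted by semicolons, each of 7 numbers parted by spaces: the opening, from -1 (shut) to 1 (fully open), so that 0 is half open, then the shift along the world's x, y, z normalised to -1 to 1, where 1 is 0.5 m, then the turn, a rotation vector about the world's x, y, z normalised to -1 to 1, where 1 is pi/4 rad. In form: gripper x y z wx wy wz; .... A call has 1 to 10 rows; each row is the pose to reach, as a shift and turn from the pose commanded when the call began; what a row does not reach only later rows make up. A row lasts 1/12 s, in which the tool goes at most 41.7 mm and 7.16 degrees, less where a joint would pass 70% of its speed; a pose out of reach is approached as far as the arm can. A call with a number of a shift or a turn outside -1 to 1 is refused whole. A call with a gripper value outside its range is refused whole. The fingers move at their own pace and stop on an object; the grip force is fixed at half the most. Time passes only in rows, so rows that repeat a pose let the fingers close. It gives the time, the measured TCP pose, the force, the opening and the grip force at its end, in the units of the state.
- bot.get_obs(): the state, without advancing time (a new reading comes with each control period).
- bot.camera(name): name is "side" or "top" or "wrist"; returns the picture (480x640x3 uint8, red, green, blue); there is no depth.
- bot.camera_info(name): a dict with "vertical_fov" (degrees; the focal length in pixels is half the picture's height over the tangent of half this angle, whatever the lens; pixels are square), "cx", "cy" (the principal point, pixels), "pose" (4x4, takes a point from camera to world coordinates). Camera axes: x right, y up, looking along -z (the intrinsics and any distortion apply to the point x, -y, -z); pixel columns grow to the right and rows downward; lengths in m; the calibration is good to about 2 mm. The wrist camera is an equidistant fisheye: a pixel r from the principal point sees the ray r / f radians off the axis. A picture is of the moment at which its call begins: read the wrist's pose just before it. camera_info takes no time and is no camera call; for the wrist camera it gives the pose at the moment of the call.
- bot.job_done(): hands the job in; it is judged then, once.
The state is a dict: "clock": time; "joint_pos": joint angles; "joint_vel": joint speeds; "tau": joint torques, N m; "eef_pos": TCP position; "tool_rot": TCP orientation; "ft_force": force on the tool from outside, world axes, zero at the start; "ft_torque": the same for the moment, N m; "grip_width": finger opening in m; "grasp_force": force on a finger pad.
Only numpy, scipy, OpenCV 4.12 (cv2) and the standard library are available. Lean on these libraries where they do the work, as an engineer would, in place of code of your own. Each camera call takes 0.05 s, during which the arm holds its last target. There are 200 camera calls.

## Working session

There is one attempt and no reset: what is moved stays moved. The work goes in short steps, Python scripts to look and compute and a tool call to move; the robot and the scene stay as the last step left them, time stands still between calls to the robot, and variables do not carry over. Pictures are saved under pics/ and viewed, at most 10 in all, crops included, and the job is handed in when it is done.

Besides the shell and the picture viewer there is one more tool, called after "Emit:" in YAML: its name, and indented under it one key for each argument. step_arm: Moves the arm, as the interface text tells. Scaled input: -1 to 1 covers 0.5 m each way for a shift and pi/4 rad each way for a turn. Its arguments: {"type":"object","properties":{"targets":{"type":"string"}},"required":["targets"]}

```bash
mkdir -p pics; ls
python3 - <<'E'
from workcell import bot
import cv2,numpy as np
for n in("top","side"):
    cv2.imwrite(f"pics/{n}0.png",bot.camera(n)[:,:,::-1])
    i=bot.camera_info(n);print(n,i["vertical_fov"],i["cx"],i["cy"],np.round(i["pose"],3).tolist(),[k for k in i])
o=bot.get_obs();print(o["clock"],o["eef_pos"],o["tool_rot"])
E
```

```text
pics
top 51.832940944227786 317.71217691050595 240.34397779530576 [[-0.01, 0.994, -0.113, 0.37], [-1.0, -0.01, -0.005, 0.225], [-0.006, 0.113, 0.994, 0.902], [0.0, 0.0, 0.0, 1.0]] ['vertical_fov', 'cx', 'cy', 'pose']
side 55.93912299313027 318.5840565644866 238.69147668803407 [[-1.0, -0.004, -0.01, 0.485], [-0.005, -0.634, 0.774, 0.878], [-0.009, 0.774, 0.634, 0.599], [0.0, 0.0, 0.0, 1.0]] ['vertical_fov', 'cx', 'cy', 'pose']
0.1 [ 0.11813412 -0.48526256  0.23049229] [ 9.92881052e-01  1.19106282e-01 -1.03280663e-04 -9.47969682e-04]
```

View pics/top0.png

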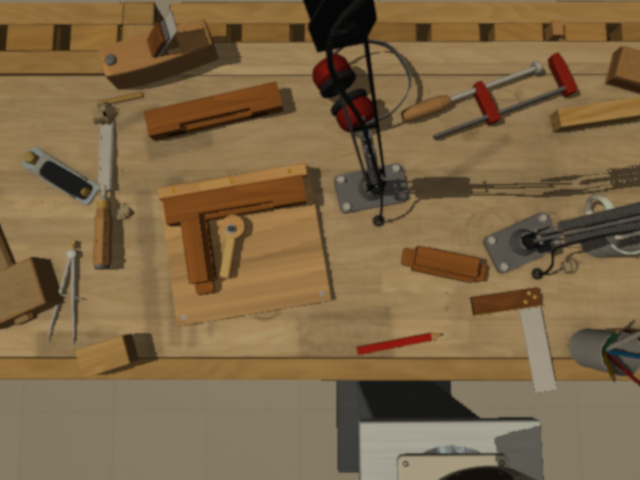

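View pics/side0.png

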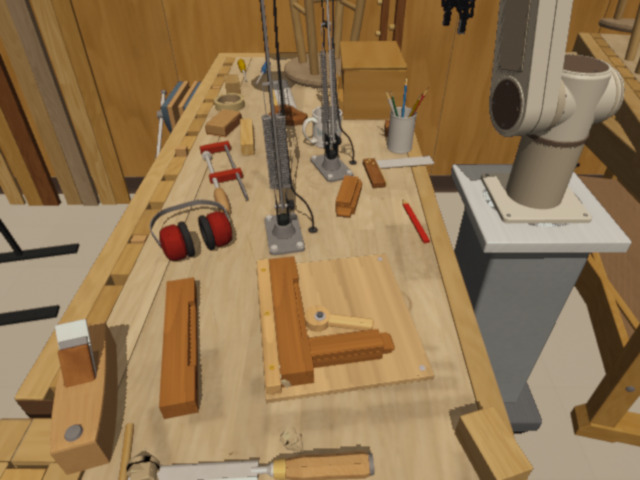

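The top view shows the board at (160-330, 165-325), with the stile along its far edge and the fitted rail on the left at (200,255). The loose rail is at (445,263), between two lamps with bases at (370,190) and (525,240). Next I'll look at enlarged crops.

```bash
cat > h.py <<'E'
from workcell import bot
import cv2,numpy as np
def ray(n,u,v,info=None):
    i=info or bot.camera_info(n);f=240/np.tan(np.radians(i["vertical_fov"]/2))
    a,b=u-i["cx"],v-i["cy"]
    if n=="wrist":
        r=np.hypot(a,b);t=r/f;s=np.sin(t)/r if r>1e-9 else 1/f
        d=np.array([a*s,-b*s,-np.cos(t)])
    else: d=np.array([a/f,-b/f,-1])
    P=np.array(i["pose"]);return P[:3,3],P[:3,:3]@d
def on(n,u,v,z,info=None):
    o,d=ray(n,u,v,info);return o+d*(z-o[2])/d[2]
def tri(*obs):  # (cam,u,v)
    A=np.zeros((3,3));b=np.zeros(3)
    for n,u,v in obs:
        o,d=ray(n,u,v);d=d/np.linalg.norm(d);M=np.eye(3)-np.outer(d,d);A+=M;b+=M@o
    return np.linalg.solve(A,b)
def proj(n,p,info=None):
    i=info or bot.camera_info(n);f=240/np.tan(np.radians(i["vertical_fov"]/2))
    P=np.array(i["pose"]);c=P[:3,:3].T@(np.array(p)-P[:3,3]);x,y,z=c[0],-c[1],-c[2]
    if n=="wrist":
        r=np.hypot(x,y);t=np.arctan2(r,z);return i["cx"]+f*t*x/r,i["cy"]+f*t*y/r
    return i["cx"]+f*x/z,i["cy"]+f*y/z
E
python3 - <<'E'
import cv2,numpy as np
t=cv2.imread("pics/top0.png");s=cv2.imread("pics/side0.png")
z=lambda im,x,y,w,h,k:cv2.resize(im[y:y+h,x:x+w],(w*k,h*k),interpolation=cv2.INTER_CUBIC)
a=z(t,395,235,100,55,4); b=z(t,155,160,180,170,2); c=z(s,325,170,50,50,5)
o=np.zeros((590,800,3),np.uint8)
o[:220,:400]=a;o[:250,420:670]=c;o[250:590,:360]=b
d=z(s,250,245,190,155,2);o[255:565,400:780]=d
cv2.imwrite("pics/crop1.png",o)
E
```

```text
(no output)
```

View pics/crop1.png

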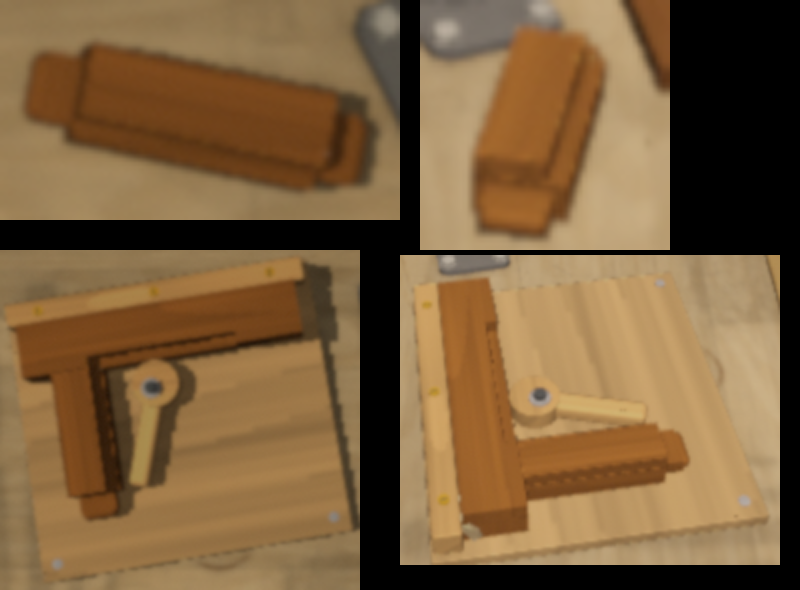

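The loose rail lies flat. Its ledge faces the robot (image down), and in crop 1 its top-face corners are near (95,45), (342,93), (328,167) and (75,118). The rail needs to turn about 70° clockwise. The stile's inner edge runs about 9° off world y. Next I'll turn these pixels into positions.

Run:
```python
from h import *
np.set_printoptions(precision=4,suppress=True)
A=lambda x,y:(395+x/4-.4,235+y/4-.4)
B=lambda x,y:(155+x/2-.25,160+(y-250)/2-.25)
C=lambda x,y:(325+(x-420)/5-.4,170+y/5-.4)
D=lambda x,y:(250+(x-400)/2-.25,245+(y-255)/2-.25)
t=[on("top",*A(*p),.032)[:2] for p in[(95,45),(342,93),(328,167),(75,118)]]
print("rail top corners",t,"mid34",np.mean(t,0),[np.linalg.norm(t[i]-t[(i+1)%4]) for i in range(4)])
d=t[0]-t[1]+t[3]-t[2];print("yaw",np.degrees(np.arctan2(d[1],d[0])))
ten=[on("top",*A(*p),.016)[:2] for p in[(28,88),(366,153)]];print("tenon ends",ten,np.linalg.norm(ten[0]-ten[1]))
b=[on("top",*B(*p),.012)[:2] for p in[(45,578),(353,530),(322,340)]];print("board",b,np.linalg.norm(b[0]-b[1]))
s=[on("side",*D(*p),.012)[:2] for p in[(768,516),(670,276),(432,562)]];print("board side bl,br,fl",s,np.linalg.norm(s[0]-s[1]),np.linalg.norm(s[0]-s[2]))
f=[on("top",*B(*p),.044)[:2] for p in[(53,375),(92,370),(103,492),(68,496)]];print("fitted top",f,[np.linalg.norm(f[i]-f[(i+1)%4]) for i in range(4)])
e=[on("top",*B(*p),.012)[:2] for p in[(130,366),(300,340)]];print("stile foot",e)
e=[on("top",*B(*p),.044)[:2] for p in[(20,378),(302,333)]];print("stile top edge",e)
# lamps: points along side rods -> top px by height
for nm,pts in(("L1",[(283,190),(278,110),(270,0)]),("L2",[(330,140),(328,60),(325,0)])):
    for p in pts:
        print(nm,p,[(z,*np.round(on("side",*p,z),2)[:2],*np.round(proj("top",on("side",*p,z)))) for z in(.05,.1,.15,.2,.25,.3,.4,.5)])
```

```text
rail top corners [array([0.4574, 0.0514]), array([ 0.435 , -0.0566]), array([ 0.4025, -0.0489]), array([0.4252, 0.0613])] mid34 [0.43   0.0018] [np.float64(0.11033737067460504), np.float64(0.0333715942697675), np.float64(0.11254530166918923), np.float64(0.03369342189532576)]
yaw 78.34658652246262
tenon ends [array([0.4399, 0.079 ]), array([ 0.4092, -0.0712])] 0.1532986173014083
board [array([0.3243, 0.4814]), array([0.3641, 0.2063]), array([0.5369, 0.2324])] 0.27793438327997155
board side bl,br,fl [array([0.3207, 0.484 ]), array([0.3644, 0.2132]), array([0.5681, 0.5217])] 0.2743154739843257 0.25032500655805595
fitted top [array([0.5022, 0.4691]), array([0.5063, 0.4348]), array([0.3991, 0.4234]), array([0.396 , 0.4538])] [np.float64(0.03451416362455965), np.float64(0.10775682669959957), np.float64(0.030504344520539142), np.float64(0.10732746920194182)]
stile foot [array([0.5147, 0.4079]), array([0.5371, 0.2526])]
stile top edge [array([0.4999, 0.4981]), array([0.5374, 0.2498])]
L1 (283, 190) [(0.05, np.float64(0.57), np.float64(0.04), np.float64(426.0), np.float64(179.0)), (0.1, np.fl
[... 3205 characters left out ...]
1.0), np.float64(167.0))]
L2 (325, 0) [(0.05, np.float64(0.47), np.float64(-1.82), np.float64(1512.0), np.float64(227.0)), (0.1, np.float64(0.47), np.float64(-1.58), np.float64(1432.0), np.float64(223.0)), (0.15, np.float64(0.47), np.float64(-1.33), np.float64(1342.0), np.float64(219.0)), (0.2, np.float64(0.47), np.float64(-1.08), np.float64(1240.0), np.float64(214.0)), (0.25, np.float64(0.48), np.float64(-0.84), np.float64(1122.0), np.float64(209.0)), (0.3, np.float64(0.48), np.float64(-0.59), np.float64(985.0), np.float64(203.0)), (0.4, np.float64(0.48), np.float64(-0.1), np.float64(635.0), np.float64(187.0)), (0.5, np.float64(0.48), np.float64(0.39), np.float64(120.0), np.float64(163.0))]
```

Rail_mid is at about (0.425, 0.003) with yaw 78.3°, and the body sizes check out at 110, 34 and 153 mm. The seat is at about (0.473, 0.287) with yaw 8.6°. Lamp 2 stands near (0.47, -0.11), so I'll route on the robot's side of it.

Emit:
step_arm:
  targets: "1 0.284 0.572 0.02 0 0 1;1 0.284 0.572 0.02 0 0 1;1 0.284 0.572 0.02 0 0 1;1 0.284 0.572 0.02 0 0 1;1 0.284 0.572 0.02 0 0 1;1 0.284 0.572 0.02 0 0 1;1 0.284 0.572 0.02 0 0 1;1 0.284 0.572 0.02 0 0 1;1 0.284 0.572 0.02 0 0 1"

```text
clock: 0.85
eef_pos: [0.2613, -0.1958, 0.2413]
tool_rot: [0.87, 0.493, 0.001, -0.001]
ft_force: [0.2, 0.1, 0.2]
grip_width: 0.0854
grasp_force: 0.0
```

```bash
python3 -c "
from h import *
o=bot.get_obs();print(o['clock'],o['joint_pos'],o['eef_pos'],o['tool_rot'],o['ft_force'])"
```

```text
0.85 [-0.64478606 -0.11267949 -0.35109654  1.33289039  0.00182253  1.46516775] [ 0.26131532 -0.19581956  0.24131106] [ 8.69888560e-01  4.93247400e-01  7.33756770e-04 -5.97756084e-04] [0.20158557 0.14321537 0.15397589]
```

The joints fit q6 = q1 - yaw + 180°. To keep q6 in range when placing, I'll pick with the half-turned grasp (tool yaw 258°). I'll keep turning in the positive direction.

Emit:
step_arm:
  targets: "1 0.137 0.392 0 0 0 1;1 0.137 0.392 0 0 0 1;1 0.137 0.392 0 0 0 1;1 0.137 0.392 0 0 0 1;1 0.137 0.392 0 0 0 1;1 0.137 0.392 0 0 0 1;1 0.137 0.392 0 0 0 1"

```text
clock: 1.43
eef_pos: [0.3292, -0.0014, 0.241]
tool_rot: [0.613, 0.79, -0.0, -0.0]
ft_force: [-0.6, -0.0, 0.2]
grip_width: 0.0856
grasp_force: 0.0
```

Emit:
step_arm:
  targets: "1 0.14 0 -0.02 0 0 1;1 0.14 0 -0.02 0 0 1;1 0.14 0 -0.02 0 0 1;1 0.14 0 -0.02 0 0 1;1 0.14 0 -0.02 0 0 1;1 0.14 0 -0.02 0 0 1;1 0.14 0 -0.02 0 0 1"

```text
clock: 2.02
eef_pos: [0.3987, -0.0044, 0.2307]
tool_rot: [0.268, 0.963, -0.0, -0.001]
ft_force: [-0.1, 1.1, -0.2]
grip_width: 0.0855
grasp_force: 0.0
```

Emit:
step_arm:
  targets: "1 0 0 0 0 0 1;1 0 0 0 0 0 1;1 0 0 0 0 0 1;1 0 0 0 0 0 1;1 0 0 0 0 0 1;1 0 0 0 0 0 1;1 0 0 0 0 0 1"

```text
clock: 2.6
eef_pos: [0.3986, -0.0044, 0.2309]
tool_rot: [-0.121, 0.993, -0.0, -0.0]
ft_force: [0.1, 0.1, -0.5]
grip_width: 0.0854
grasp_force: 0.0
```

Emit:
step_arm:
  targets: "1 0 0 0 0 0 1;1 0 0 0 0 0 1;1 0 0 0 0 0 1;1 0 0 0 0 0 1;1 0 0 0 0 0 1;1 0 0 0 0 0 1;1 0 0 0 0 0 1"

```text
clock: 3.18
eef_pos: [0.3986, -0.0044, 0.2309]
tool_rot: [-0.492, 0.871, 0.0, -0.0]
ft_force: [0.6, -0.5, 0.6]
grip_width: 0.0856
grasp_force: 0.0
```

Emit:
step_arm:
  targets: "1 0.05 0.003 -0.1 0 0 0.43;1 0.05 0.003 -0.1 0 0 0.43;1 0.05 0.003 -0.1 0 0 0.43;1 0.05 0.003 -0.1 0 0 0.43"

```text
clock: 3.52
eef_pos: [0.423, -0.0029, 0.1797]
tool_rot: [-0.63, 0.777, 0.001, -0.002]
ft_force: [-0.1, -0.8, -0.3]
grip_width: 0.0853
grasp_force: 0.0
```

Run:
```python
from h import *
i=bot.camera_info("wrist");im=bot.camera("wrist")[:,:,::-1];cv2.imwrite("pics/w1.png",im)
np.save("w1.npy",i["pose"]);print(i)
o=bot.get_obs();print(o['clock'],o['joint_pos'],o['eef_pos'],o['tool_rot'],o['ft_force'])
```

```text
{'vertical_fov': 65.70646984690485, 'cx': 315.80035646500164, 'cy': 244.5244930261293, 'pose': array([[-0.97828135, -0.20026969, -0.05345709,  0.40793053],
       [ 0.20724543, -0.94021492, -0.27026883, -0.0703476 ],
       [ 0.0038655 , -0.2754777 ,  0.96129969,  0.32241794],
       [ 0.        ,  0.        ,  0.        ,  1.        ]])}
3.5667 [-6.53274193e-03  1.23014126e-01 -2.76470663e-01  1.17339877e+00
 -1.80907810e-04 -1.36580312e+00] [ 0.42336852 -0.0028207   0.18051067] [-6.28509044e-01  7.77801572e-01  5.91228959e-04 -8.64734040e-04] [-0.28633189 -0.97786311 -0.198198  ]
```

View pics/w1.png

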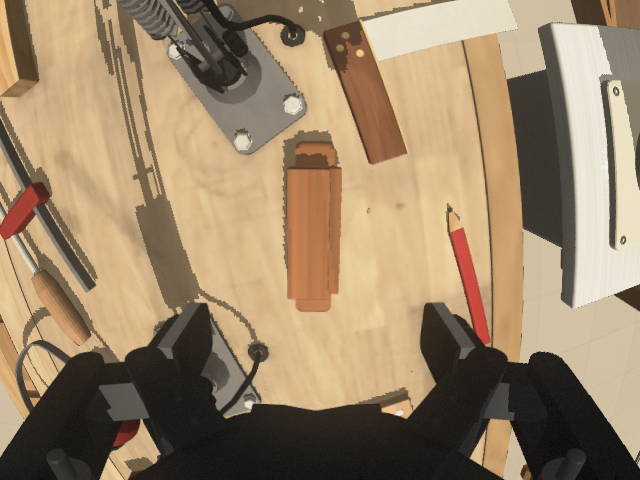

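The wrist view shows the rail upright in the image. Its top-face corners are at (288,168), (331,168), (330,298) and (287,298). The ledge runs along the right (robot) side out to x≈340, and the near tenon's end is at v≈311.

Run:
```python
from h import *
np.set_printoptions(precision=4,suppress=True)
i=bot.camera_info("wrist");i["pose"]=np.load("w1.npy")
g=lambda u,v,z:on("wrist",u,v,z,i)[:2]
t=[g(*p,.032) for p in[(288,168),(331,168),(330,298),(287,298)]]
print(np.mean(t,0),[np.linalg.norm(t[k]-t[(k+1)%4]) for k in range(4)])
d=t[3]-t[0]+t[2]-t[1];a=np.arctan2(d[1],d[0]);yv=np.array([-np.sin(a),np.cos(a)])
print("yaw",np.degrees(a),"mid",np.mean(t,0)+.005*yv)
e=[g(341,168,.020),g(339,293,.02)];print("ledge outer",e,[(x-np.mean(t,0)-.005*yv)@yv for x in e])
print("tenon near end",g(313,311,.016),(g(313,311,.016)-np.mean(t,0))@np.array([np.cos(a),np.sin(a)]))
o=bot.get_obs();q=o['tool_rot'];print("tool x yaw",2*np.degrees(np.arctan2(q[1],q[0])))
```

```text
[0.428  0.0031] [np.float64(0.03349569382651879), np.float64(0.10951568396791823), np.float64(0.03677466642762075), np.float64(0.10965538224207225)]
yaw 77.33903505504789 mid [0.4232 0.0042]
ledge outer [array([ 0.3914, -0.0443]), array([0.4139, 0.0627])] [np.float64(0.02042039974838252), np.float64(0.021859072429906787)]
tenon near end [0.4406 0.0771] 0.07498847268972993
tool x yaw 257.880466692153
```

Emit:
step_arm:
  targets: "1 0.001 0.014 -0.2 0 0 0;1 0.001 0.014 -0.2 0 0 0;1 0.001 0.014 -0.2 0 0 0;1 0.001 0.014 -0.33 0 0 0;1 0.001 0.014 -0.33 0 0 0;1 0.001 0.014 -0.36 0 0 0;1 0.001 0.014 -0.36 0 0 0;1 0.001 0.014 -0.36 0 0 0"

```text
clock: 4.23
eef_pos: [0.424, 0.0044, 0.0013]
tool_rot: [-0.629, 0.778, 0.0, -0.0]
ft_force: [-0.4, 0.6, -0.1]
grip_width: 0.0854
grasp_force: 0.0
```

Emit:
step_arm:
  targets: "-0.3 0 0 0 0 0 0;-0.3 0 0 0 0 0 0;-0.3 0 0 0 0 0 0;-0.3 0 0 0 0 0 0;-0.3 0 0 0 0 0 0;-0.3 0 0 0 0 0 0;-0.3 0 0 0 0 0 0;-0.3 0 0 0 0 0 0"

```text
clock: 4.9
eef_pos: [0.4258, 0.0046, 0.003]
tool_rot: [-0.629, 0.777, -0.001, 0.001]
ft_force: [0.4, -1.0, 6.3]
grip_width: 0.0431
grasp_force: 60.9
```

Gripped at 43 mm, which matches the 44 mm width. Lifting and carrying it to a hover short of the seat, turning as it goes.

Emit:
step_arm:
  targets: "-0.3 0 0 0.08 0 0 0;-0.3 0 0 0.16 0 0 0;-0.3 0 0 0.22 0 0 0;-0.3 -0.03 0.07 0.22 0 0 -0.15;-0.3 -0.04 0.14 0.22 0 0 -0.3;-0.3 -0.05 0.2 0.22 0 0 -0.45;-0.3 -0.05 0.24 0.22 0 0 -0.6;-0.3 -0.05 0.28 0.22 0 0 -0.75;-0.3 -0.05 0.28 0.22 0 0 -0.9;-0.3 -0.05 0.28 0.22 0 0 -0.9"

```text
clock: 5.73
eef_pos: [0.399, 0.1458, 0.1116]
tool_rot: [-0.322, 0.947, -0.0, 0.0]
ft_force: [0.2, 0.2, -1.9]
grip_width: 0.0431
grasp_force: 62.3
```

Emit:
step_arm:
  targets: "-0.3 0 0.07 -0.04 0 0 -0.15;-0.3 0.02 0.14 -0.06 0 0 -0.3;-0.3 0.04 0.2 -0.08 0 0 -0.45;-0.3 0.06 0.26 -0.08 0 0 -0.6;-0.3 0.072 0.272 -0.08 0 0 -0.64;-0.3 0.072 0.272 -0.08 0 0 -0.64;-0.3 0.072 0.272 -0.08 0 0 -0.64"

```text
clock: 6.32
eef_pos: [0.435, 0.2801, 0.071]
tool_rot: [-0.077, 0.997, -0.001, -0.001]
ft_force: [0.4, -0.3, -2.5]
grip_width: 0.043
grasp_force: 62.4
```

Run:
```python
from h import *
i=bot.camera_info("wrist");im=bot.camera("wrist")[:,:,::-1];cv2.imwrite("pics/w2.png",im)
np.save("w2.npy",i["pose"])
o=bot.get_obs();q=o['tool_rot'];print(o['clock'],o['joint_pos'],o['eef_pos'],q,o['ft_force'],o['grip_width'],"yaw",2*np.degrees(np.arctan2(q[1],q[0])))
cv2.imwrite("pics/t2.png",bot.camera("top")[:,:,::-1])
```

```text
6.3667 [ 5.71588497e-01  4.01628629e-01 -2.12008499e-01  9.59124264e-01
 -3.30663240e-04  4.17969220e-01] [0.43457337 0.27940346 0.07100153] [-7.67342587e-02  9.97051082e-01 -6.12046677e-04 -7.86195335e-04] [-0.32868378 -0.0769971  -1.87599534] 0.042611551166773703 yaw 188.80175483816208
```

View pics/w2.png

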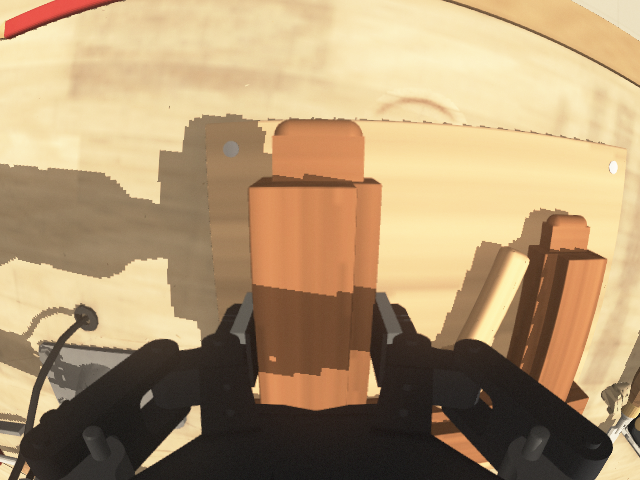

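The wrist view looks back toward the robot. The held rail's free shoulder is near (250-357,187), and its ledge is on the right, towards the fitted rail, as it should be. The fitted rail's end is at (548-606,258). I'll zoom in to measure one against the other.

Run:
```python
import cv2
im=cv2.imread("pics/w2.png")[105:405,230:630];cv2.imwrite("pics/c2.png",cv2.resize(im,None,fx=2,fy=2,interpolation=cv2.INTER_CUBIC))
t=cv2.imread("pics/t2.png")[150:330,140:360];cv2.imwrite("pics/c3.png",cv2.resize(t,None,fx=3.3,fy=3.3,interpolation=cv2.INTER_CUBIC))
```

```text
(no output)
```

View pics/c2.png

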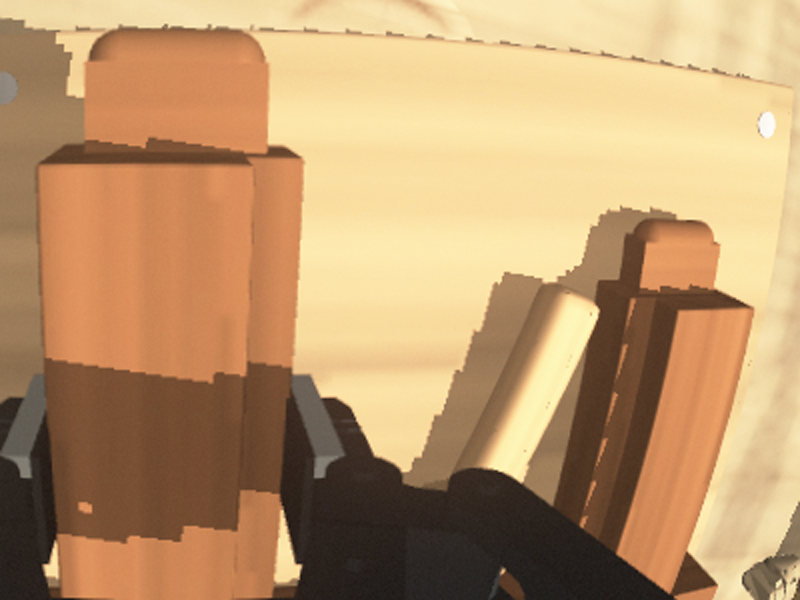

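View pics/c3.png

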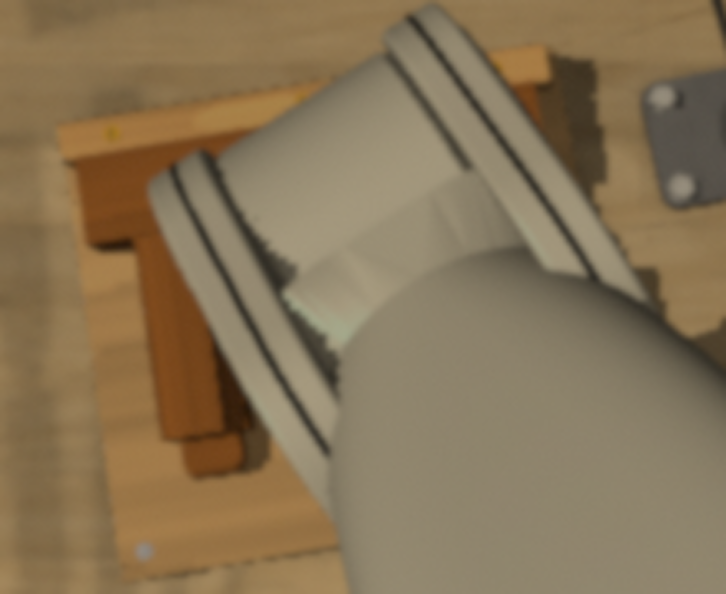

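In the c2 crop the held rail's top shoulder edge runs (38,165)-(252,165). The fitted rail's runs (677,310)-(753,308), with sides going down to (616,582) and (690,580). The board's near edge runs from (60,28) to its corner at (792,88). The top view is blocked by the arm.

Run:
```python
from h import *
np.set_printoptions(precision=4,suppress=True)
i=bot.camera_info("wrist");i["pose"]=np.load("w2.npy")
g=lambda x,y,z:on("wrist",230+x/2-.25,105+y/2-.25,z,i)[:2]
ang=lambda a,b:np.degrees(np.arctan2(*(b-a)[::-1]))
def rail(L,R,Lb,Rb,z,s):
    L,R,Lb,Rb=[g(*p,z) for p in(L,R,Lb,Rb)]
    print("w",np.linalg.norm(L-R),"edge yaw",ang(L,R)-90,"side yaws",ang(L,Lb),ang(R,Rb))
    return (L+R)/2
a=rail((38,165),(252,165),(60,590),(237,530),.100,0)
b=rail((677,310),(753,308),(616,582),(690,580),.044,0)
bd=[g(60,28,.012),g(425,34,.012),g(792,88,.012)];print("board",bd,ang(bd[0],bd[2])-90)
th=np.radians(8.6);X=np.array([np.cos(th),np.sin(th)]);Y=np.array([-X[1],X[0]])
# shoulder-mid -> rail_mid ; loose 34-top centre is at -5 in y, fitted at +5
A=a+.055*X+.005*Y; Bm=b+.055*X-.005*Y
print("loose mid",A,"fitted mid",Bm,"seat",Bm-.156*Y,"to go in frame x,y",(Bm-.156*Y-A)@X,(Bm-.156*Y-A)@Y)
c=bd[2]+.1265*X-.140*Y;print("board centre from corner",c, "seat x in frame",(Bm-.156*Y-c)@X,"fitted y",(Bm-c)@Y)
print("screw etc; tenon top of loose z.084 ends",g(85,62,.084),g(268,62,.084))
```

```text
w 0.033141694827022804 edge yaw 8.632249234687905 side yaws 8.060875429566536 8.54287480072782
w 0.03301932598933372 edge yaw 8.900827298653681 side yaws 11.966252815174489 13.897925668002001
board [array([0.3569, 0.2387]), array([0.3411, 0.3376]), array([0.3195, 0.4828])] 8.718365010084995
loose mid [0.4329 0.2817] fitted mid [0.452  0.4417] seat [0.4753 0.2875] to go in frame x,y 0.04278208953246525 -0.0006120154186722378
board centre from corner [0.4655 0.3633] seat x in frame -0.0016607411689662484 fitted y 0.07953855677700764
screw etc; tenon top of loose z.084 ends [0.3651 0.2553] [0.3602 0.2866]
```

The results agree: 42.8 mm to go along the frame's x, lateral error 0.6 mm, yaw within 0.4°. Lowering to just above the board.

Emit:
step_arm:
  targets: "-0.3 0 -0.001 -0.06 0 0 0.005;-0.3 0 -0.001 -0.09 0 0 0.005;-0.3 0 -0.001 -0.108 0 0 0.005;-0.3 0 -0.001 -0.108 0 0 0.005;-0.3 0 -0.001 -0.108 0 0 0.005"

```text
clock: 6.83
eef_pos: [0.4351, 0.2794, 0.0175]
tool_rot: [-0.078, 0.997, -0.0, -0.0]
ft_force: [-0.2, 0.6, -1.4]
grip_width: 0.0427
grasp_force: 62.5
```

Emit:
step_arm:
  targets: "-0.3 0 0 -0.002 0 0 0;-0.3 0 0 -0.002 0 0 0;-0.3 0 0 -0.002 0 0 0"

```text
clock: 7.08
eef_pos: [0.4356, 0.2803, 0.0169]
tool_rot: [-0.078, 0.997, 0.0, 0.0]
ft_force: [-0.4, 0.4, -2.1]
grip_width: 0.0425
grasp_force: 62.5
```

Emit:
step_arm:
  targets: "-0.3 0 0 -0.002 0 0 0;-0.3 0.014 0.002 -0.002 0 0 0;-0.3 0.028 0.004 -0.002 0 0 0;-0.3 0.04 0.006 -0.002 0 0 0;-0.3 0.044 0.0066 -0.002 0 0 0;-0.3 0.048 0.0072 -0.002 0 0 0;-0.3 0.052 0.0078 -0.002 0 0 0;-0.3 0.056 0.0085 -0.002 0 0 0;-0.3 0.056 0.0085 -0.002 0 0 0"

```text
clock: 7.83
eef_pos: [0.4635, 0.2845, 0.0152]
tool_rot: [-0.078, 0.997, 0.0, 0.0]
ft_force: [0.6, 0.3, -1.9]
grip_width: 0.043
grasp_force: 62.5
```

No contact force, and the tenon should be about 7 mm inside. Continuing.

Emit:
step_arm:
  targets: "-0.3 0.006 0.0009 0 0 0 0;-0.3 0.012 0.0018 0 0 0 0;-0.3 0.018 0.0027 0 0 0 0;-0.3 0.024 0.0036 0 0 0 0;-0.3 0.024 0.0036 0 0 0 0"

```text
clock: 8.25
eef_pos: [0.4762, 0.2865, 0.0154]
tool_rot: [-0.078, 0.997, 0.0, 0.001]
ft_force: [0.7, 1.2, -2.1]
grip_width: 0.0428
grasp_force: 62.4
```

Emit:
step_arm:
  targets: "-0.3 0.003 0.0005 0 0 0 0;-0.3 0.006 0.0009 0 0 0 0;-0.3 0.009 0.0014 0 0 0 0;-0.3 0.009 0.0014 0 0 0 0"

```text
clock: 8.58
eef_pos: [0.4785, 0.2868, 0.0151]
tool_rot: [-0.078, 0.997, -0.0, -0.001]
ft_force: [-5.1, -0.0, 0.4]
grip_width: 0.0429
grasp_force: 62.7
```

Contact at about 43.5 mm of travel, just where the shoulders should meet. Pressing on gently, then lowering.

Emit:
step_arm:
  targets: "-0.3 0.004 0.0006 0 0 0 0;-0.3 0.008 0.0012 0 0 0 0;-0.3 0.008 0.0012 -0.003 0 0 0;-0.3 0.008 0.0012 -0.006 0 0 0;-0.3 0.008 0.0012 -0.006 0 0 0"

```text
clock: 9.0
eef_pos: [0.4786, 0.2866, 0.0149]
tool_rot: [-0.079, 0.997, -0.0, -0.004]
ft_force: [-19.9, -4.5, 26.6]
grip_width: 0.0427
grasp_force: 66.4
```

Shoulders and board are both in firm contact. I'll take the preload off, open partway and lift.

Emit:
step_arm:
  targets: "-0.3 -0.005 -0.0008 0.004 0 0 0;-0.3 -0.005 -0.0008 0.004 0 0 0;0.4 -0.005 -0.0008 0.004 0 0 0;0.4 -0.005 -0.0008 0.004 0 0 0;0.4 -0.005 -0.0008 0.004 0 0 0;0.4 -0.005 -0.0008 0.004 0 0 0;0.4 -0.005 -0.0008 0.004 0 0 0"

```text
clock: 9.58
eef_pos: [0.4819, 0.2871, 0.0144]
tool_rot: [-0.078, 0.997, 0.0, 0.0]
ft_force: [0.4, 0.3, 0.1]
grip_width: 0.0599
grasp_force: 0.0
```

Emit:
step_arm:
  targets: "0.4 0 0 0.05 0 0 0;0.4 0 0 0.1 0 0 0;0.4 0 0 0.17 0 0 0;0.4 -0.06 -0.01 0.24 0 0 0;0.4 -0.14 -0.03 0.3 0 0 0;0.4 -0.22 -0.06 0.3 0 0 0;0.4 -0.3 -0.1 0.3 0 0 0;0.4 -0.34 -0.2 0.3 0 0 0;0.4 -0.36 -0.28 0.3 0 0 0;0.4 -0.36 -0.36 0.3 0 0 0"

```text
clock: 10.42
eef_pos: [0.3016, 0.1267, 0.1643]
tool_rot: [-0.08, 0.997, -0.0, 0.0]
ft_force: [1.6, -1.3, 0.3]
grip_width: 0.0599
grasp_force: 0.0
```

Run:
```python
from h import *
o=bot.get_obs();print(o['clock'],o['eef_pos'],o['grip_width'])
t=bot.camera("top")[150:330,140:360,::-1];s=bot.camera("side")[245:405,240:440,::-1]
a=cv2.resize(t,(440,360),interpolation=cv2.INTER_CUBIC);b=cv2.resize(s,(360,288),interpolation=cv2.INTER_CUBIC)
o=np.zeros((360,800,3),np.uint8);o[:,:440]=a;o[:288,440:]=b
cv2.imwrite("pics/f.png",o)
```

```text
10.4167 [0.30161355 0.12672719 0.16426603] 0.05991398050870491
```

View pics/f.png

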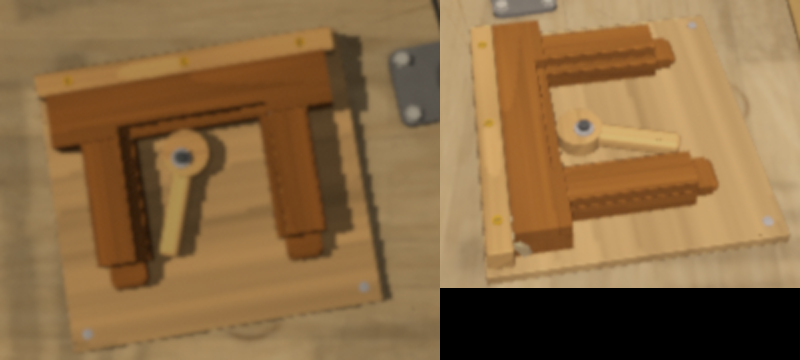

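The final view shows the loose rail parallel to the fitted one. Its shoulders are against the stile, near (265-305,112), and its free end at (305,234) lines up with the fitted rail's. The ledge faces the opening, and the gripper is clear.

```bash
python3 -c "
from workcell import bot
print(bot.job_done())"
```

```text
the job is handed in; nothing more can be done
None
```

The loose rail is plugged into the stile's mortise with its shoulders against the stile, flat on the board and its rebate facing the fitted rail. The gripper has let go, and I handed the job in at about 10.5 s; no verdict came back.

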